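Wake the display alarm and hold the touch wand on its round sensor

TASK

Wake the display alarm: turn the bar knob on its console clockwise to the stop and let it spring all the way back by itself. Then take the touch wand out of its stand and press its tip lightly on the centre of the round plate (leave the square plate and the other goods alone), with the wand square to the plate's sloping face and the sprung plate pushed about half way down. Finish while holding it there in the gripper: do not put the wand down or let go.

Things in the scene. Friction and masses are not known exactly. Their poses are not given: they have to be found in the camera images.
- knob (a joint): angle of the black bar knob on the console: 0 at rest, grows clockwise seen from above to a hard stop at 1.05 rad (60 degrees). A spring (0.02 N m at rest, 0.07 N m at the stop) turns it back to 0 when let go
- knob_top (a point): centre of the top face of the knob's grip bar, on the turning axis, 70 mm above the table. The bar is 42 mm long (point x axis), 12 mm thick (y) and its sides are 25 mm high, standing on a 42 mm disc; z is up. The point turns with the knob. At rest the bar lies along the x axis of the console
- console: fixed white alarm console, 110 x 100 mm, 38 mm high, with a black bar knob on top and speaker slots behind the knob; origin at the centre of its underside, z up, front to -x. The knob's axis is 12 mm in front of its centre
- wand: loose touch wand, 148 mm long, about 70 g: a steel nose 10 mm in diameter with a flat end, 60 mm long, then a 28 mm collar (5 mm), then a black round handle 24 mm in diameter, from 65 to 138 mm above the tip, and a 25 mm end cap. Origin at the centre of the tip's end face, z axis along the wand from the tip to the cap. It starts upright, tip down in the stand, collar resting on the stand's top
- stand: fixed wand stand: grey block 56 x 56 mm on a steel foot 86 x 86 mm, top 68 mm above the table, with a vertical 14 mm hole in its middle, in which the nose hangs 60 mm deep; origin at the centre of the underside, z up
- round_centre (a point): centre of the upper face of the round plate (aluminium disc, 46 mm in diameter, with a thin dark ring 20 mm across round its centre) on one of the two sensor heads. Its z axis: outward normal of the plate, leaning 20 degrees from vertical towards the front of the head (roughly towards the robot, within 0.4 rad); the point moves with the plate. Centre about 76 mm above the table at rest
- round_plate (a joint): how far the round plate is pushed in along its normal: 0 at rest, 0.012 m at its stop; spring 450 N/m with 0.9 N preload (about 3.6 N half way)
- square_centre (a point): centre of the upper face of the square plate (aluminium, 44 x 44 mm, same ring, same slope and height) on the other sensor head: not to be used. z axis: outward normal
- square_plate (a joint): how far the square plate is pushed in, 0 to 0.012 m
- sensor_round: fixed sensor head with the round plate: black foot 84 x 76 mm, black head 72 x 72 mm sloping 20 degrees to its front (-x); origin at the centre of its underside, z up. The two heads may stand in either place
- sensor_square: fixed sensor head with the square plate, same build as the other
- tin_a: loose round balm tin, 57 mm in diameter, 20 mm high, bystander; origin under its centre
- tin_b: loose round balm tin, 57 mm in diameter, 20 mm high, bystander; origin under its centre
- matchbox: loose matchbox, 36 x 57 x 16 mm, bystander; origin under its centre
- soap: loose boxed soap, 56 x 85 x 30 mm, bystander; origin under its centre
- tape: loose roll of tape lying flat, 92 mm in diameter, 48 mm high, bystander; origin under its centre
- bell: loose brass counter bell, 72 mm in diameter, 51 mm high, bystander; origin under its centre

How it is judged:
By the outcome, as a careful person would: the job done as asked, in the order asked, and still so for the second after the job is handed in, while the arm keeps its last pose, push and grip.
It also fails if it takes over 58 s, if anything falls off the work surface, if the arm or the gripper's body presses on something with over 40 N, if the wrist force passes 120 N, or if a joint passes its speed limit or range.

ROBOT

A 6-joint arm with a two-finger parallel gripper is mounted at the origin on a cart in front of the work surface, level with it; the furniture and walls round the work are solid. World frame = base frame: x ahead of the robot, y to its left, z up, the work surface at z = 0. Lengths are in mm, angles in rad, forces in N, time in s.
With the tool pointing down it reaches from about 200 to 875 mm from the base axis. Payload 3.4 kg.
Tool frame: the origin (TCP) lies on the centre line of the jaws, within the pads' length; the fingertips stand 25 mm ahead of it and the grasp point (between the pads) lies 6 mm ahead of it; z points along the fingers, y is the line along which they close (so a half turn about z gives the same grasp; the last joint's range is limited). The gripper opens to 94 mm and grips with 3 to 60 N. Pads are 16 mm wide; open, the fingers measure 119 mm over their backs; the gripper's body (75 mm by 177 mm) begins 78 mm behind the grasp point.
Start: joints at [-1.422, 0.276, 1.505, -0, 1.361, -0.121], TCP at [153.257, -554.234, 230.493] pointing down, gripper open.
Joint ranges: [-2.89, 2.89], [-0.75, 2.08], [0.22, 2.7], [-1.18, 4.32], [0.11, 2.71], [-2.7, 2.7]. Speed limits (rad/s): [2.57, 2.57, 3.14, 3.14, 3.14, 3.14].

INTERFACE

Orientations are given as a unit quaternion [x, y, z, w].
In Python, from rig import * gives the robot as it stands.
- The arm moves only by the tool carry_out, never from a script. Its argument "moves" is a list of rows, each an object with "dp": the shift along the tool's x, y, z in m, a list of three; "turn": the turn about the tool's z in rad. A call has 1 to 10 rows; each row is the pose to reach, as a shift and turn from the pose commanded when the call began, along the tool's axes at that moment; what a row does not reach only later rows make up. A row lasts 1/8 s, in which the tool goes at most 62.5 mm and 10.7 degrees, less where a joint would pass 70% of its speed; a pose out of reach is approached as far as the arm can. A call with a gripper value outside its range is refused whole. "jaw" is the finger opening in m, from 0 to 0.094, set as the call begins (left out, the last holds). The fingers move at their own pace and stop on an object; "force" is the grip in N (left out, the last holds). Time passes only in rows, so rows that repeat a pose let the fingers close. It gives the time, the measured TCP pose, the force, the opening and the grip force at its end, in the units of the state.
- observe(): the state, without advancing time (a new reading comes with each control period).
- read_camera(name): name is "side" or "top" or "wrist"; returns the picture (420x560x3 uint8, red, green, blue); there is no depth.
- get_calibration(name): a dict with "intrinsics" (3x3 intrinsics, pixels), "extrinsics" (4x4, takes a point from camera to world coordinates). Camera axes: x right, y up, looking along -z (the intrinsics and any distortion apply to the point x, -y, -z); pixel columns grow to the right and rows downward; lengths in mm; the calibration is good to about 2 mm. The wrist camera is an equidistant fisheye: a pixel r from the principal point sees the ray r / f radians off the axis. A picture is of the moment at which its call begins: read the wrist's pose just before it. get_calibration takes no time and is no camera call; for the wrist camera it gives the pose at the moment of the call.
- close_job(): hands the job in; it is judged then, once.
The state is a dict: "time": time; "joint_pos": joint angles; "qd": joint speeds; "joint_torque": joint torques, N m; "tcp_pos": TCP position; "tcp_rot": TCP orientation; "contact_force": force on the tool from outside, world axes, zero at the start; "wrist_torque": the same for the moment, N m; "opening": finger opening in mm; "gripper_force": force on a finger pad.
Only numpy, scipy, OpenCV 4.12 (cv2) and the standard library are available. Lean on these libraries where they do the work, as an engineer would, in place of code of your own. Each camera call takes 0.05 s, during which the arm holds its last target. There are 200 camera calls.

## Working session

There is one attempt and no reset: what is moved stays moved. The work goes in short steps, Python scripts to look and compute and a tool call to move; the robot and the scene stay as the last step left them, time stands still between calls to the robot, and variables do not carry over. Pictures are saved under pics/ and viewed, at most 10 in all, crops included, and the job is handed in when it is done.

Besides the shell and the picture viewer there is one more tool, called after "Request:" by a JSON object that holds its "op" and its "data". carry_out: Moves the arm, as the interface text tells. Its arguments: {"type":"object","properties":{"moves":{"type":"array","items":{"type":"object","properties":{"dp":{"type":"array","items":{"type":"number"}},"turn":{"type":"number"}}}},"jaw":{"type":"number"},"force":{"type":"number"}},"required":["moves"]}

```bash
mkdir -p pics; ls; python3 - <<'E'
from rig import *
import cv2,numpy as np
s=observe();print(s)
for n in ("side","top","wrist"):
    c=get_calibration(n);print(n,np.round(c["intrinsics"],1).tolist(),np.round(c["extrinsics"],3).tolist(),[k for k in c])
    cv2.imwrite(f"pics/{n}0.png",read_camera(n)[:,:,::-1])
E
```

```text
pics
{'time': 0.0, 'joint_pos': array([-1.42198471e+00,  2.76571416e-01,  1.50611613e+00, -1.82099634e-05,
        1.36066852e+00, -1.21001786e-01]), 'qd': array([-0.00090238, -0.00068034, -0.00090663,  0.00078071,  0.00095524,
        0.00048126]), 'joint_torque': array([ 3.54944852e-03, -4.04576182e+01, -2.37228870e+01,  7.00739049e-02,
        3.43880674e-02, -1.33159738e-04]), 'tcp_pos': array([ 153.17802906, -553.68914185,  229.62491163]), 'tcp_rot': array([ 9.90913242e-01,  1.34499698e-01, -2.11618898e-05, -8.81501629e-04]), 'contact_force': array([-0.23216444,  0.4823924 ,  1.0221051 ]), 'wrist_torque': array([ 0.00358939, -0.00729119, -0.0064266 ]), 'gripper_force': 0.0, 'opening': 93.83183478692025}
side [[485.8, 0.0, 277.8], [0.0, 485.8, 207.9], [0.0, 0.0, 1.0]] [[-0.878, 0.186, -0.441, -8.566], [-0.479, -0.351, 0.804, 1046.233], [-0.005, 0.917, 0.398, 582.528], [0.0, 0.0, 0.0, 1.0]] ['intrinsics', 'extrinsics']
top [[487.4, 0.0, 282.8], [0.0, 487.4, 205.5], [0.0, 0.0, 1.0]] [[0.014, 0.998, -0.067, 481.091], [-1.0, 0.014, 0.0, 8.095], [0.001, 0.067, 0.998, 1278.479], [0.0, 0.0, 0.0, 1.0]] ['intrinsics', 'extrinsics']
wrist [[325.2, 0.0, 275.6], [0.0, 325.2, 211.9], [0.0, 0.0, 1.0]] [[0.268, 0.924, 0.272, 232.789], [-0.963, 0.258, 0.073, -532.22], [-0.003, -0.281, 0.96, 384.251], [0.0, 0.0, 0.0, 1.0]] ['intrinsics', 'extrinsics']
```

View pics/top0.png

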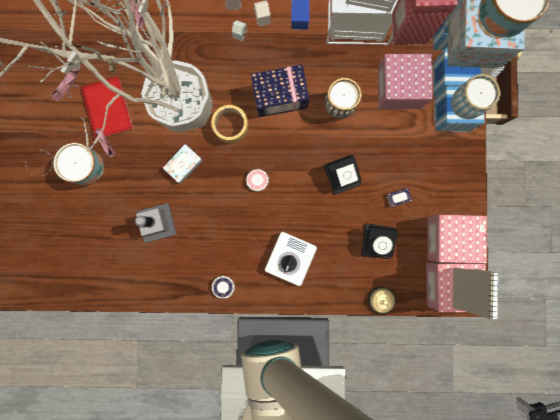

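View pics/side0.png

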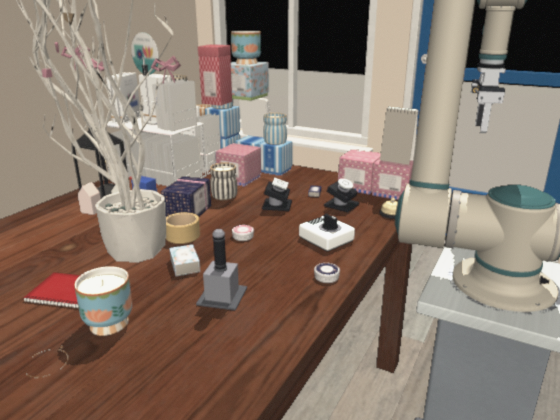

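Top view: knob at about (290,262), wand cap about (145,220), stand about (157,222), round plate (382,244) on the near head, square plate (346,174). Side view agrees.

```bash
cat > h.py <<'E'
from rig import *
import cv2,numpy as np
from scipy.spatial.transform import Rotation as R
def ray(n,u,v,c=None):
    c=c or get_calibration(n);K=np.array(c["intrinsics"]);E=np.array(c["extrinsics"])
    x,y=(u-K[0,2])/K[0,0],(v-K[1,2])/K[1,1]
    if n=="wrist":
        t=np.hypot(x,y);d=np.array([np.sin(t)*x/t,-np.sin(t)*y/t,-np.cos(t)])
    else: d=np.array([x,-y,-1.])
    return E[:3,3],E[:3,:3]@d
def on(n,u,v,z,c=None):
    o,d=ray(n,u,v,c);return o+d*(z-o[2])/d[2]
def pix(n,p,c=None):
    c=c or get_calibration(n);K=np.array(c["intrinsics"]);E=np.array(c["extrinsics"])
    q=E[:3,:3].T@(np.array(p)-E[:3,3]);q=np.array([q[0],-q[1],-q[2]])
    if n=="wrist":
        r=np.hypot(q[0],q[1]);t=np.arctan2(r,q[2]);a=q[:2]/r*t
    else:a=q[:2]/q[2]
    return K[0,0]*a+K[:2,2]
def to(p,yaw=None):
    "shift in tool axes (m) and turn; yaw = world angle of tool x axis"
    s=observe();r=R.from_quat(s["tcp_rot"]);X=r.as_matrix()[:,0]
    y0=np.arctan2(X[1],X[0]);d=r.inv().apply(np.array(p)-s["tcp_pos"])/1000
    print("tcp",s["tcp_pos"].round(1),"yaw",round(y0,3),"q6",s["joint_pos"][5].round(2),"dp",d.round(4),"turn",None if yaw is None else round((y0-yaw+np.pi/2)%np.pi-np.pi/2,3))
E
python3 - <<'E'
from h import *
im=cv2.imread("pics/top0.png")
for nm,u,v,z in [("knob",290,263,70),("wandcap",142,221,156),("round",382,245,76),("square",347,175,76)]:print(nm,on("top",u,v,z).round(0))
g=cv2.cvtColor(im,cv2.COLOR_BGR2GRAY)
a=cv2.resize(im[205:310,240:420],None,fx=4,fy=4,interpolation=cv2.INTER_CUBIC)
cv2.imwrite("pics/c1.png",a)
w=((im.min(2)>170)*255).astype(np.uint8)[225:295,255:325]
cs=max(cv2.findContours(w,0,2)[0],key=cv2.contourArea);print(cv2.minAreaRect(cs))
to([0,0,0],0)
E
```

```text
knob [421. -12.  70.]
wandcap [517. 332. 156.]
round [ 468. -237.   76.]
square [ 640. -151.   76.]
((35.52941131591797, 33.382354736328125), (39.31439971923828, 42.942806243896484), 23.498565673828125)
tcp [ 153.2 -553.8  229.9] yaw 0.27 q6 -0.12 dp [-0.     -0.5743  0.2306] turn 0.27
```

View pics/c1.png

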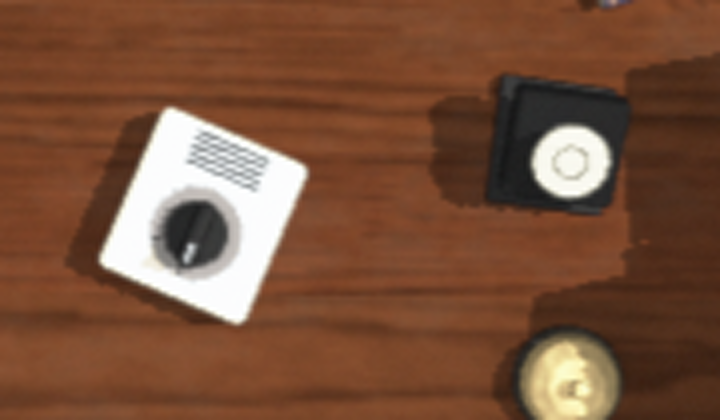

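```bash
python3 - <<'E'
from h import *
to([421,-12,200],2.73)
E
```

```text
tcp [ 153.2 -553.8  229.9] yaw 0.27 q6 -0.12 dp [ 0.4025 -0.4508  0.0305] turn 0.681
```

Request:
{"op": "carry_out", "data": {"moves": [{"dp": [0.04,-0.045,0.0],"turn": -0.18},{"dp": [0.08,-0.09,0.0],"turn": -0.36},{"dp": [0.12,-0.135,0.0],"turn": -0.54},{"dp": [0.16,-0.18,0.01],"turn": -0.72},{"dp": [0.2,-0.225,0.01],"turn": -0.9},{"dp": [0.24,-0.27,0.015],"turn": -1.08},{"dp": [0.28,-0.315,0.02],"turn": -1.26},{"dp": [0.32,-0.36,0.02],"turn": -1.44},{"dp": [0.36,-0.405,0.03],"turn": -1.62},{"dp": [0.4025,-0.4508,0.03],"turn": -1.8}]}}

```text
time: 1.4
tcp_pos: [421.0, -10.5, 199.9]
tcp_rot: [0.508, 0.861, -0.0, -0.0]
contact_force: [0.7, -0.3, -1.1]
opening: 93.8
gripper_force: 0.0
```

Request:
{"op": "carry_out", "data": {"moves": [{"dp": [0,0,0],"turn": -0.18},{"dp": [0,0,0],"turn": -0.36},{"dp": [0,0,0],"turn": -0.54},{"dp": [0,0,0],"turn": -0.66},{"dp": [0,0,0],"turn": -0.66},{"dp": [0,0,0],"turn": -0.66}]}}

```text
time: 2.15
tcp_pos: [420.9, -12.5, 200.4]
tcp_rot: [0.205, 0.979, -0.0, -0.0]
contact_force: [0.2, 0.9, -0.1]
opening: 94.0
gripper_force: 0.0
```

```bash
python3 - <<'E'
from h import *
to([421,-12,200],2.73)
c=get_calibration("wrist");im=read_camera("wrist")
np.save("w1.npy",im);np.savez("w1c.npz",**c)
print(pix("wrist",[421,-12,70],c),pix("wrist",[468,-237,76],c))
cv2.imwrite("pics/w1.png",im[:,:,::-1])
E
```

```text
tcp [420.9 -12.5 200.4] yaw 2.728 q6 -1.35 dp [0.0001 0.0004 0.0004] turn -0.002
[275.70395502 210.26620516] [113.13212293 323.01389655]
```

View pics/w1.png

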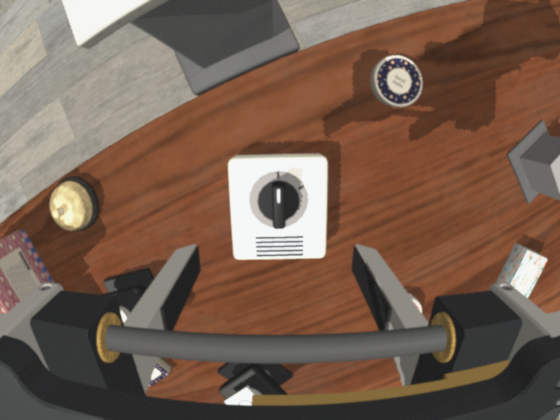

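The wrist view shows the console at (230–327,156–260), the knob's bar at about (278,205) running nearly vertical in the image, and the slots behind it.

```bash
python3 - <<'E'
from h import *
c=dict(np.load("w1c.npz"));im=np.load("w1.npy")
m=np.zeros(im.shape[:2],np.uint8);m[160:232,236:322]=(im[160:232,236:322].max(2)<75)*255
cs=sorted(cv2.findContours(m,0,2)[0],key=cv2.contourArea)[::-1][:2]
for k in cs:
    x,y,w,h=cv2.boundingRect(k);print(x,y,w,h,cv2.contourArea(k))
    print([on("wrist",*p,70,c)[:2].round(1).tolist() for p in((x+w/2,y),(x+w/2,y+h))])
w=((im.min(2)>150)*255).astype(np.uint8);w[:145]=0;w[270:]=0;w[:,:215]=0;w[:,340:]=0
k=max(cv2.findContours(w,0,2)[0],key=cv2.contourArea)
P=np.array([on("wrist",*p[0],38,c)[:2] for p in k],np.float32);r=cv2.minAreaRect(P);print(r)
b=cv2.boxPoints(r);print(b)
for yaw in(-.41,):
    pass
cv2.imwrite("pics/c2.png",cv2.resize(im[150:265,220:340,::-1],None,fx=5,fy=5,interpolation=cv2.INTER_CUBIC))
E
```

```text
259 181 40 47 1234.0
[[397.3, 1.6], [437.9, -16.0]]
300 187 1 1 0.0
[[410.0, 17.1], [410.9, 16.7]]
((429.4559326171875, -12.986663818359375), (98.54373168945312, 109.96702575683594), 67.48351287841797)
[[359.79523  -37.44661 ]
 [461.3794   -79.558395]
 [499.11664   11.473282]
 [397.53247   53.585068]]
```

View pics/c2.png

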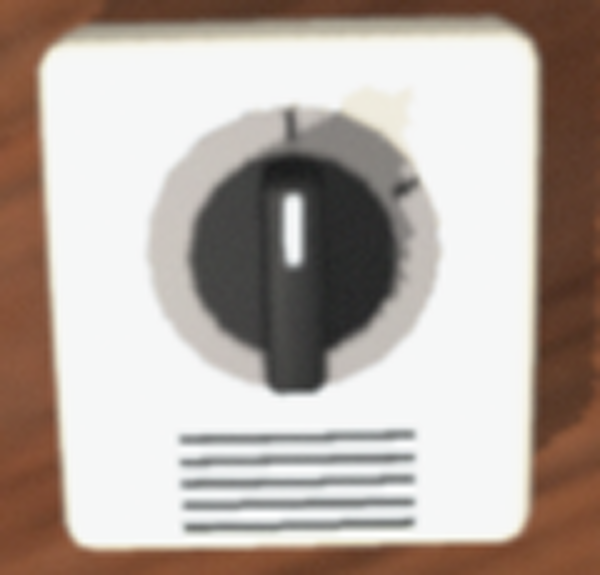

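```bash
python3 - <<'E'
from h import *
to([418.4,-8.2,76],2.745)
E
```

```text
tcp [421.  -12.5 200.4] yaw 2.728 q6 -1.35 dp [0.0041 0.0029 0.1244] turn -0.017
```

Request:
{"op": "carry_out", "data": {"moves": [{"dp": [0.004,0.003,0.05],"turn": -0.017},{"dp": [0.004,0.003,0.09],"turn": -0.017},{"dp": [0.004,0.003,0.115],"turn": -0.017},{"dp": [0.004,0.003,0.124],"turn": -0.017},{"dp": [0.004,0.003,0.124],"turn": -0.017}]}}

```text
time: 2.82
tcp_pos: [418.7, -8.2, 76.4]
tcp_rot: [0.196, 0.981, -0.0, -0.0]
contact_force: [0.4, 0.2, 0.4]
opening: 93.9
gripper_force: 0.0
```

Request:
{"op": "carry_out", "data": {"moves": [{"dp": [0,0,0],"turn": 0},{"dp": [0,0,0],"turn": 0},{"dp": [0,0,0],"turn": 0},{"dp": [0,0,0],"turn": 0},{"dp": [0,0,0],"turn": 0},{"dp": [0,0,0],"turn": 0},{"dp": [0,0,0],"turn": 0},{"dp": [0,0,0],"turn": 0}], "jaw": 0.006, "force": 10}}

```text
time: 3.82
tcp_pos: [418.6, -8.1, 76.4]
tcp_rot: [0.196, 0.981, -0.0, -0.0]
contact_force: [0.2, -0.0, 0.4]
opening: 17.5
gripper_force: 0.0
```

Request:
{"op": "carry_out", "data": {"moves": [{"dp": [0,0,0],"turn": 0},{"dp": [0,0,0],"turn": 0},{"dp": [0,0,0],"turn": 0}]}}

```text
time: 4.2
tcp_pos: [418.4, -8.5, 76.5]
tcp_rot: [0.196, 0.981, -0.0, -0.0]
contact_force: [-1.3, -2.8, 0.6]
opening: 12.0
gripper_force: 10.0
```

Request:
{"op": "carry_out", "data": {"moves": [{"dp": [0,0,0],"turn": 0.15},{"dp": [0,0,0],"turn": 0.3},{"dp": [0,0,0],"turn": 0.45},{"dp": [0,0,0],"turn": 0.6},{"dp": [0,0,0],"turn": 0.75},{"dp": [0,0,0],"turn": 0.9},{"dp": [0,0,0],"turn": 1.0},{"dp": [0,0,0],"turn": 1.05},{"dp": [0,0,0],"turn": 1.09},{"dp": [0,0,0],"turn": 1.09}]}}

```text
time: 5.45
tcp_pos: [419.6, -7.6, 76.5]
tcp_rot: [0.676, 0.737, 0.001, 0.0]
contact_force: [2.3, 2.1, -2.6]
opening: 12.5
gripper_force: 10.2
```

```bash
python3 - <<'E'
from h import *
s=observe();print(s["wrist_torque"],s["contact_force"],s["opening"],s["gripper_force"])
to([418.4,-8.2,76],2.745)
E
```

```text
[ 0.28770644 -0.55121209  0.19419781] [ 2.27603763  2.07334239 -2.62314105] 12.478844154030629 10.240922570228577
tcp [419.6  -7.6  76.5] yaw 1.657 q6 -0.27 dp [-0.0005 -0.0013  0.0005] turn -1.088
```

Request:
{"op": "carry_out", "data": {"moves": [{"dp": [0,0,0],"turn": 1e-09},{"dp": [0,0,0],"turn": 0},{"dp": [0,0,0],"turn": 0},{"dp": [0,0,0],"turn": 0},{"dp": [0,0,0],"turn": 0},{"dp": [0,0,0],"turn": 0},{"dp": [0,0,0],"turn": 0},{"dp": [0,0,0],"turn": 0}], "jaw": 0.094}}

```text
time: 6.45
tcp_pos: [418.6, -8.2, 76.4]
tcp_rot: [0.676, 0.737, -0.0, 0.0]
contact_force: [-0.8, -0.9, -0.2]
opening: 89.0
gripper_force: 0.0
```

Request:
{"op": "carry_out", "data": {"moves": [{"dp": [0,0,-0.02]},{"dp": [0,0,-0.06]},{"dp": [0,0,-0.11]},{"dp": [0,0,-0.16]},{"dp": [0,0,-0.16]}]}}

```text
$.moves[0]: bad value
```

```bash
python3 - <<'E'
from h import *
c=get_calibration("wrist");im=read_camera("wrist")
a=pix("wrist",[418,-8,70],c).astype(int)
np.save("w2.npy",im);np.savez("w2c.npz",**c)
print(a);to([517,332,300],0)
cv2.imwrite("pics/w2.png",im[:,:,::-1])
E
```

```text
[273 272]
tcp [418.6  -8.2  76.4] yaw 1.657 q6 -0.27 dp [ 0.3304  0.1273 -0.2236] turn -1.485
```

View pics/w2.png

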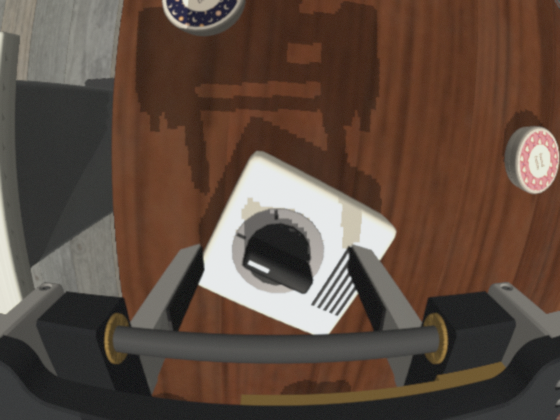

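The bar points back along its zero tick (238,236): the knob has sprung back. The lift was refused because "turn" was missing, so I'll repeat it.

Request:
{"op": "carry_out", "data": {"moves": [{"dp": [0,0,-0.02],"turn": 0},{"dp": [0,0,-0.06],"turn": 0},{"dp": [0,0,-0.11],"turn": 0},{"dp": [0,0,-0.16],"turn": 0},{"dp": [0,0,-0.18],"turn": 0}]}}

```text
time: 7.12
tcp_pos: [419.8, -8.3, 259.5]
tcp_rot: [0.676, 0.737, 0.001, 0.002]
contact_force: [-0.1, 0.6, -0.6]
opening: 94.0
gripper_force: 0.0
```

```bash
python3 - <<'E'
from h import *
im=cv2.imread("pics/side0.png")
for p in((105,145),(66,85)):
  for z in range(100,701,100):
    q=on("top",*p,z);print(p,z,q.round(0),pix("side",q).round(0))
# wand: cap in both views
o1,d1=ray("top",142,221);o2,d2=ray("side",218,234)
A=np.stack([d1,-d2],1);t=np.linalg.lstsq(A,o2-o1,rcond=None)[0];print(o1+t[0]*d1,o2+t[1]*d2)
to([517,332,255],1.57)
E
```

```text
(105, 145) 100 [703. 444. 100.] [114. 256.]
(105, 145) 200 [684. 407. 200.] [128. 207.]
(105, 145) 300 [665. 370. 300.] [142. 155.]
(105, 145) 400 [646. 333. 400.] [157. 101.]
(105, 145) 500 [628. 296. 500.] [173.  46.]
(105, 145) 600 [609. 259. 600.] [189. -13.]
(105, 145) 700 [590. 222. 700.] [205. -73.]
(66, 85) 100 [851. 546. 100.] [ 22. 261.]
(66, 85) 200 [819. 500. 200.] [ 43. 210.]
(66, 85) 300 [788. 455. 300.] [ 64. 158.]
(66, 85) 400 [757. 409. 400.] [ 85. 103.]
(66, 85) 500 [725. 363. 500.] [108.  46.]
(66, 85) 600 [694. 318. 600.] [132. -12.]
(66, 85) 700 [663. 272. 700.] [156. -73.]
[516.97867149 334.5866183  145.48561883] [519.00566848 335.83192765 145.90868107]
tcp [419.8  -8.3 259.5] yaw 1.657 q6 -0.27 dp [0.3307 0.126  0.0047] turn 0.087
```

Request:
{"op": "carry_out", "data": {"moves": [{"dp": [0.04,0.015,0],"turn": 0.02},{"dp": [0.08,0.03,0],"turn": 0.04},{"dp": [0.12,0.045,0],"turn": 0.06},{"dp": [0.16,0.06,0],"turn": 0.087},{"dp": [0.2,0.075,0],"turn": 0.087},{"dp": [0.24,0.09,0],"turn": 0.087},{"dp": [0.28,0.107,0],"turn": 0.087},{"dp": [0.315,0.12,0.005],"turn": 0.087},{"dp": [0.331,0.126,0.005],"turn": 0.087},{"dp": [0.331,0.126,0.005],"turn": 0.087}]}}

```text
time: 8.38
tcp_pos: [515.6, 332.7, 251.0]
tcp_rot: [0.707, 0.707, -0.001, 0.0]
contact_force: [-0.9, -1.3, -0.8]
opening: 94.2
gripper_force: 0.0
```

```bash
python3 - <<'E'
from h import *
c=get_calibration("wrist");im=read_camera("wrist")
np.save("w3.npy",im);np.savez("w3c.npz",**c)
print(pix("wrist",[517,332,156],c));to([517,332,260],1.57)
cv2.imwrite("pics/w3.png",im[:,:,::-1])
E
```

```text
[276.97205555 223.5270283 ]
tcp [515.4 331.8 251.2] yaw 1.57 q6 0.46 dp [ 0.0002  0.0016 -0.0088] turn 0.0
```

View pics/w3.png

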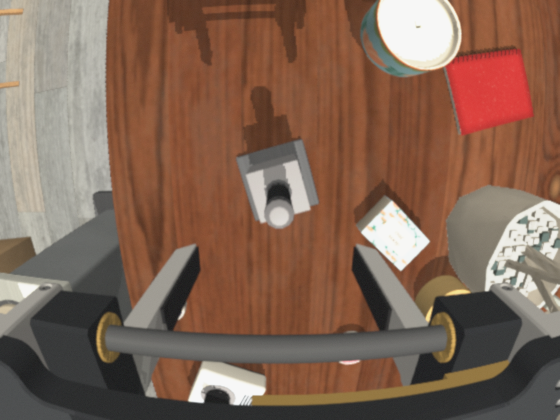

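Cap top at (280,213), about 10 px off the prediction; the stand is below it at (277,185), with no obstacle near.

```bash
python3 - <<'E'
from h import *
c=dict(np.load("w3c.npz"));im=np.load("w3.npy")
g=cv2.cvtColor(im,cv2.COLOR_RGB2GRAY)[190:240,255:305]
h=cv2.HoughCircles(cv2.GaussianBlur(g,(5,5),1),cv2.HOUGH_GRADIENT,1,20,param1=100,param2=10,minRadius=10,maxRadius=20);print(h+[255,190,0] if h is not None else h)
p=on("wrist",280,213,156,c);print(p)
p2=p.copy();p2[2]=100-6+6;to(p2,1.57)
E
```

```text
[[[278.5        216.5         17.20000076]]]
[519.39687522 340.87929153 156.        ]
tcp [515.4 331.8 251.2] yaw 1.57 q6 0.46 dp [0.0093 0.0041 0.1512] turn 0.0
```

Request:
{"op": "carry_out", "data": {"moves": [{"dp": [0.006,0.003,0.02],"turn": 0},{"dp": [0.006,0.003,0.06],"turn": 0},{"dp": [0.006,0.003,0.1],"turn": 0},{"dp": [0.006,0.003,0.125],"turn": 0},{"dp": [0.006,0.003,0.135],"turn": 0},{"dp": [0.006,0.003,0.135],"turn": 0}]}}

```text
time: 9.18
tcp_pos: [518.7, 337.6, 116.7]
tcp_rot: [0.708, 0.706, -0.0, 0.0]
contact_force: [-0.3, 0.1, 0.1]
opening: 94.2
gripper_force: 0.0
```

Request:
{"op": "carry_out", "data": {"moves": [{"dp": [0,0,0],"turn": 0},{"dp": [0,0,0],"turn": 0},{"dp": [0,0,0],"turn": 0},{"dp": [0,0,0],"turn": 0},{"dp": [0,0,0],"turn": 0},{"dp": [0,0,0],"turn": 0},{"dp": [0,0,0],"turn": 0},{"dp": [0,0,0],"turn": 0}], "jaw": 0.018, "force": 10}}

```text
time: 10.18
tcp_pos: [518.6, 338.5, 116.3]
tcp_rot: [0.707, 0.707, -0.0, 0.0]
contact_force: [-0.6, 0.1, -0.2]
opening: 24.0
gripper_force: 10.0
```

```bash
python3 - <<'E'
from h import *
s=observe();print(s["opening"],s["gripper_force"],s["contact_force"])
c=get_calibration("wrist");im=read_camera("wrist")
np.save("w4.npy",im);np.savez("w4c.npz",**c)
to([0,0,0],1.57)
cv2.imwrite("pics/w4.png",im[:,:,::-1])
E
```

```text
23.995452332181443 9.999613653926644 [-0.60034276  0.05235683 -0.22306987]
tcp [518.6 338.5 116.3] yaw 1.57 q6 0.47 dp [-0.3389 -0.5182  0.1165] turn -0.0
```

View pics/w4.png

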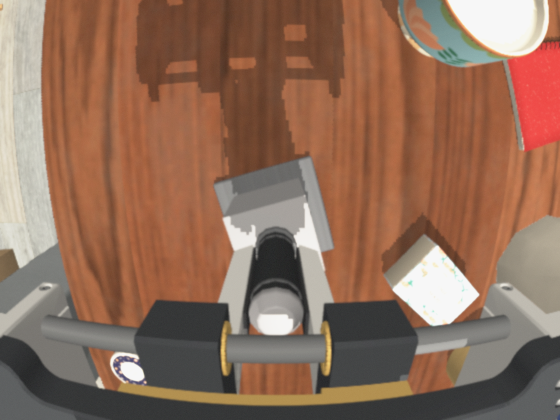

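The wand is gripped on its handle (opening 24.0, cap at (275,310)). The tool cannot tilt, so I'll lift until about 8 mm of nose remains in the hole, then pivot the wand 20° in the pads against the hole's rim.

Request:
{"op": "carry_out", "data": {"moves": [{"dp": [0,0,-0.015],"turn": 0},{"dp": [0,0,-0.03],"turn": 0},{"dp": [0,0,-0.045],"turn": 0},{"dp": [0,0,-0.051],"turn": 0},{"dp": [-0.005,0,-0.051],"turn": 0},{"dp": [-0.01,0,-0.0503],"turn": 0},{"dp": [-0.018,0,-0.0497],"turn": 0},{"dp": [-0.026,0,-0.0483],"turn": 0},{"dp": [-0.034,0,-0.0463],"turn": 0},{"dp": [-0.034,0,-0.0463],"turn": 0}]}}

```text
time: 11.48
tcp_pos: [518.5, 303.4, 162.3]
tcp_rot: [0.708, 0.706, -0.001, 0.0]
contact_force: [0.4, 0.4, -0.5]
opening: 23.9
gripper_force: 10.0
```

```bash
python3 - <<'E'
from h import *
s=observe();print(s["opening"],s["gripper_force"],s["contact_force"],s["wrist_torque"])
c=get_calibration("wrist");im=read_camera("wrist")
np.save("w5.npy",im);np.savez("w5c.npz",**c)
b=read_camera("side");g=s["tcp_pos"]-[0,0,6];p=pix("side",g)
print(p,g)
u,v=int(p[0]),int(p[1])
A=cv2.resize(b[v-45:v+55,u-40:u+40,::-1],None,fx=6,fy=6,interpolation=cv2.INTER_CUBIC)
B=im[200:400,170:400,::-1];B=cv2.resize(B,None,fx=1.3,fy=1.3)
C=np.zeros((600,790,3),np.uint8);C[:600,:480]=A;C[:260,485:784]=B;cv2.imwrite("pics/c5.png",C);print(u,v)
E
```

```text
23.916236142396915 10.00008445844287 [ 0.42631383  0.4495483  -0.47467087] [-0.04021141 -0.11462986 -0.02385388]
[227.03902643 223.28376741] [518.51510033 303.38185213 156.33855508]
227 223
```

View pics/c5.png

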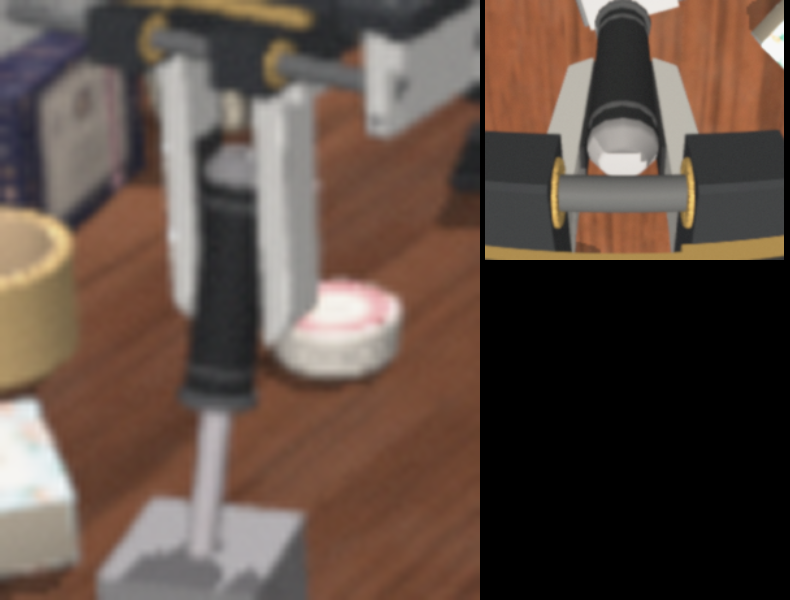

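```bash
cat > tilt.py <<'E'
from h import *
c4=dict(np.load("w4c.npz"));c5=dict(np.load("w5c.npz"))
g4=np.array([518.6,338.5,110.3]);g=np.array([518.5,303.4,156.3])
print("w4 cap",pix("wrist",g4+[0,0,46],c4),"collar",pix("wrist",g4-[0,0,37],c4))
for th in (0,10,15,20,25):
    t=np.radians(th);a=np.array([0,-np.sin(t),np.cos(t)])
    print(th,"side collar",pix("side",g-42*a).round(1),"nose20",pix("side",g-85*a).round(1),"cap",pix("side",g+46*a).round(1),"| wrist cap",pix("wrist",g+46*a,c5).round(1),"collartop",pix("wrist",g-37*a,c5).round(1))
E
python3 tilt.py
```

```text
w4 cap [274.56862261 321.62926831] collar [274.99040466 247.47406334]
0 side collar [228.  241.5] nose20 [228.9 259.5] cap [226.  202.7] | wrist cap [274.5 321.7] collartop [275.  247.4]
10 side collar [226.  242.6] nose20 [225. 262.] cap [228.2 201.7] | wrist cap [274.6 335.2] collartop [275.  238.6]
15 side collar [225. 243.] nose20 [222.9 262.8] cap [229.3 201.4] | wrist cap [274.6 340.8] collartop [275.  234.5]
20 side collar [224.  243.2] nose20 [221.  263.4] cap [230.4 201.3] | wrist cap [274.6 345.5] collartop [275.  230.5]
25 side collar [223.1 243.3] nose20 [219.  263.7] cap [231.4 201.4] | wrist cap [274.7 349.3] collartop [275.  226.7]
```

```bash
python3 - <<'E'
from h import *
for n in (4,5):
    im=np.load(f"w{n}.npy");g=cv2.cvtColor(im,cv2.COLOR_RGB2GRAY)[200:350,272:279].mean(1).astype(int);print(n,[(200+i,v) for i,v in zip(range(0,150,1),g.tolist())][::1] if 0 else g.tolist())
E
```

```text
4 [122, 123, 131, 143, 156, 161, 162, 162, 163, 162, 162, 162, 162, 163, 162, 163, 162, 162, 161, 162, 162, 162, 162, 161, 161, 155, 131, 102, 96, 103, 104, 92, 69, 53, 60, 73, 69, 53, 43, 41, 41, 41, 41, 41, 41, 41, 41, 41, 41, 40, 41, 41, 41, 40, 41, 41, 41, 41, 41, 40, 41, 41, 39, 41, 41, 40, 41, 41, 40, 42, 40, 41, 41, 41, 40, 40, 41, 47, 64, 77, 82, 67, 49, 41, 41, 42, 52, 82, 110, 122, 131, 142, 151, 158, 161, 162, 162, 162, 162, 162, 163, 162, 163, 162, 162, 166, 172, 177, 174, 167, 163, 163, 162, 169, 208, 240, 244, 244, 244, 244, 244, 244, 244, 244, 244, 244, 244, 244, 244, 243, 244, 243, 243, 240, 214, 135, 91, 92, 97, 103, 108, 111, 115, 117, 120, 123, 126, 127, 131, 134]
5 [100, 94, 97, 98, 94, 83, 64, 49, 44, 50, 66, 80, 79, 65, 49, 44, 44, 45, 44, 45, 45, 45, 45, 46, 44, 45, 44, 45, 44, 45, 45, 45, 44, 44, 45, 45, 45, 45, 45, 44, 44, 44, 45, 45, 44, 44, 46, 44, 44, 44, 44, 44, 45, 44, 45, 44, 45, 44, 43, 45, 44, 44, 44, 45, 44, 45, 44, 44, 45, 44, 44, 45, 44, 45, 44, 44, 50, 65, 81, 86, 84, 69, 52, 45, 45, 45, 45, 45, 45, 51, 77, 112, 130, 136, 139, 145, 152, 160, 167, 171, 172, 173, 173, 173, 173, 174, 174, 174, 174, 174, 174, 174, 172, 168, 163, 155, 149, 163, 202, 223, 227, 227, 227, 226, 226, 225, 225, 225, 224, 224, 224, 224, 223, 217, 179, 116, 87, 90, 97, 102, 105, 110, 114, 115, 118, 120, 123, 126, 128, 131]
```

```bash
python3 - <<'E'
from h import *
from scipy.optimize import least_squares as LS
c4=dict(np.load("w4c.npz"));c5=dict(np.load("w5c.npz"))
def row(c,g,x0,z0,th,t,r):
    # tool x = world +y, up = world z; wand dir (-sin,cos); returns row
    s=t-102;y=x0-np.sin(th)*s+np.cos(th)*r;z=z0+np.cos(th)*s+np.sin(th)*r
    return pix("wrist",g+np.array([0,y,z]),c)[1]
g4=np.array([518.6,338.5,110.3]);g5=np.array([518.5,303.4,156.3])
for x0 in(0,3,6):print(x0,[round(row(c4,g4,x0,0,0,t,r),1) for t,r in((138,12.5),(65,14),(136,12),(62,14),(60,14))])
for z0 in (-3,0,3):
  f=lambda p:[row(c4,g4,p[0],z0,0,138,12.5)-287,row(c4,g4,p[0],z0,0,p[1],14)-235]
  s=LS(f,[3,65]).x
  h=lambda p:[row(c5,g5,p[0],z0,p[1],138,12.5)-290.5,row(c5,g5,p[0],z0,p[1],s[1],14)-211.5]
  q=LS(h,[3,.3]).x;print(z0,s,q[0],np.degrees(q[1]))
E
```

```text
0 [np.float64(285.1), np.float64(227.3), np.float64(283.9), np.float64(225.8), np.float64(224.9)]
3 [np.float64(279.1), np.float64(222.9), np.float64(277.9), np.float64(221.5), np.float64(220.5)]
6 [np.float64(272.9), np.float64(218.4), np.float64(271.9), np.float64(217.0), np.float64(216.1)]
-3 [-2.65429069 74.99456567] 7.157036782800345 15.999408890843158
0 [-0.95504134 76.57200738] 8.908273781441808 16.007597616016373
3 [ 0.74420786 78.14944878] 10.659808010466522 16.01622108400011
```

The pads let the wand pivot near its cap: measured tilt is about 16°. I'll add the missing 4°, then tighten the grip.

Request:
{"op": "carry_out", "data": {"moves": [{"dp": [-0.003,0,0.0],"turn": 0},{"dp": [-0.006,0,0.001],"turn": 0},{"dp": [-0.009,0,0.0015],"turn": 0},{"dp": [-0.009,0,0.0015],"turn": 0}]}}

```text
time: 12.08
tcp_pos: [518.6, 295.2, 161.2]
tcp_rot: [0.708, 0.707, -0.0, 0.0]
contact_force: [-0.2, 1.1, -0.7]
opening: 24.0
gripper_force: 10.0
```

```bash
cat > prof.py <<'E'
from h import *
from scipy.optimize import least_squares as LS
def row(c,s,x0,th,t,r):
    T=R.from_quat(s["tcp_rot"]).as_matrix();k=t-102
    x=x0-np.sin(th)*k+np.cos(th)*r;z=6-np.cos(th)*k-np.sin(th)*r
    return pix("wrist",s["tcp_pos"]+T@[x,0,z],c)[1]
def tilt():
    s=observe();c=get_calibration("wrist");im=read_camera("wrist")
    p=cv2.cvtColor(im,cv2.COLOR_RGB2GRAY)[150:310,272:279].mean(1)
    i=30+np.argmin(np.abs(np.arange(160)-0)) 
    d=[j+150 for j in range(1,159) if p[j]>60 and p[j]>=p[j-1] and p[j]>p[j+1] and 70<=p[j]<=95 and min(p[max(j-7,0):j])<58 and min(p[j:j+7])<58]
    e=max(j for j in range(100,159) if p[j]>77 and p[j-1]<=77)+150 if 1 else 0
    print("rings",d,"cap",[j+150 for j in range(100,159) if p[j]>75 and p[j-1]<=75],"force",s["contact_force"].round(1),s["opening"].round(1),s["gripper_force"].round(1))
    return s,c,im,d
if __name__=="__main__":
    s,c,im,d=tilt();np.save("w6.npy",im)
    if len(d)>=2:
        # ring positions calibrated upright: t=76.5 (r14), cap ring about row 280 -> fit t
        for z in(134,136):
            q=LS(lambda p:[row(c,s,p[0],p[1],76.5,14)-d[0],row(c,s,p[0],p[1],z,12.2)-d[-1]],[5,.3]).x;print(q[0],np.degrees(q[1]))
E
python3 prof.py
```

```text
Traceback (most recent call last):
  File "prof.py", line 16, in <module>
    s,c,im,d=tilt();np.save("w6.npy",im)
             ~~~~^^
  File "prof.py", line 13, in tilt
    print("rings",d,"cap",[j+150 for j in range(100,159) if p[j]>75 and p[j-1]<=75],"force",s["contact_force"].round(1),s["opening"].round(1),s["gripper_force"].round(1))
                                                                                                                        ^^^^^^^^^^^^^^^^^^
AttributeError: 'float' object has no attribute 'round'
```

```bash
sed -i 's/,s\["opening"\].round(1),s\["gripper_force"\].round(1)//; /i=30+/d; /e=max/d' prof.py; python3 prof.py; python3 -c "
import numpy as np;im=np.load('w6.npy');print(im[185:300,272:279].mean((1,2)).astype(int).tolist())"
```

```text
rings [207, 279] cap [278, 291] force [-0.1  0.4 -1.8]
11.641291021595075 15.950710606674724
12.09999201717157 14.245430704447836
[184, 184, 185, 185, 185, 184, 182, 168, 135, 103, 95, 96, 97, 95, 87, 71, 53, 46, 46, 52, 67, 81, 82, 68, 51, 45, 46, 45, 46, 45, 45, 45, 45, 46, 44, 45, 45, 46, 45, 45, 46, 45, 45, 45, 45, 45, 45, 44, 45, 45, 45, 44, 45, 46, 44, 45, 45, 45, 44, 46, 45, 45, 46, 45, 45, 46, 45, 45, 45, 45, 45, 45, 46, 45, 45, 45, 46, 45, 45, 45, 45, 45, 45, 45, 45, 45, 45, 45, 45, 45, 45, 48, 62, 79, 88, 87, 75, 57, 47, 45, 45, 45, 45, 45, 46, 52, 80, 114, 133, 138, 141, 145, 151, 158, 165]
```

```bash
python3 - <<'E'
from prof import *
s=observe();c=get_calibration("wrist");c4=dict(np.load("w4c.npz"))
s4=dict(tcp_pos=np.array([518.6,338.5,116.3]),tcp_rot=[.707107,.707107,0,0])
for r in(12,12.5):
  for rr in (12,14):
    a=LS(lambda p:[row(c4,s4,p[0],0,138,r)-287,row(c4,s4,p[0],0,p[1],rr)-235,row(c4,s4,p[0],0,p[2],12)-280],[0,70,136]).x
    for d in((211.5,279.,290.5,),(206.5,279.3,290.8)):
      q=LS(lambda p:[row(c,s,p[0],p[1],138,r)-d[2],row(c,s,p[0],p[1],a[1],rr)-d[0]],[5,.3]).x
      print(r,rr,a.round(1),q[0].round(1),np.degrees(q[1]).round(1))
b=read_camera("side");g=s["tcp_pos"]-[0,0,6];p=pix("side",g);u,v=int(p[0]),int(p[1])
cv2.imwrite("pics/s6.png",b[:,:,::-1])
# nose edges: bright bluish-grey run per row
for y in range(v+22,v+52,3):
    r=b[y,u-30:u+20].astype(int);m=(r.min(1)>95)&(r.max(1)-r.min(1)<45);x=np.where(m)[0]
    print(y,(x.min()+u-30,x.max()+u-30,len(x)) if len(x) else None)
for th in(14,16,18,20,22):
    t=np.radians(th);a=np.array([0,-np.sin(t),np.cos(t)]);P=[pix("side",g+[0,11,0]-k*a) for k in(48,85)];print(th,P,(P[1]-P[0])[0]/(P[1]-P[0])[1])
E
```

```text
12 12 [ -0.5  72.5 131.5] 8.7 15.2
12 12 [ -0.5  72.5 131.5] 10.8 18.4
12 14 [ -0.5  77.9 131.5] 9.6 16.4
12 14 [ -0.5  77.9 131.5] 11.8 20.0
12.5 12 [ -1.   71.2 130.6] 8.1 14.9
12.5 12 [ -1.   71.2 130.6] 10.1 18.0
12.5 14 [ -1.   76.6 130.6] 8.9 16.1
12.5 14 [ -1.   76.6 130.6] 11.1 19.5
244 (np.int64(223), np.int64(223), 1)
247 (np.int64(221), np.int64(226), 6)
250 (np.int64(221), np.int64(225), 5)
253 (np.int64(220), np.int64(225), 6)
256 (np.int64(220), np.int64(224), 5)
259 (np.int64(199), np.int64(224), 6)
262 (np.int64(199), np.int64(230), 21)
265 (np.int64(199), np.int64(237), 30)
268 (np.int64(199), np.int64(235), 30)
271 (np.int64(199), np.int64(233), 31)
14 [array([224.10427358, 246.76107595]), array([222.5145961, 263.7773616])] -0.09342094480114327
16 [array([223.64977923, 246.90067084]), array([221.71038943, 264.06702629])] -0.1129762110882768
18 [array([223.19703398, 247.01334382]), array([220.90741777, 264.3103059 ])] -0.13237100274703015
20 [array([222.74658693, 247.09884073]), array([220.10663693, 264.50655058])] -0.15165406766949166
22 [array([222.29898936, 247.15693746]), array([219.30901536, 264.65515608])] -0.17087305052872356
```

Request:
{"op": "carry_out", "data": {"moves": [{"dp": [0,0,0],"turn": 0},{"dp": [0,0,0],"turn": 0},{"dp": [-0.003,0,-0.01],"turn": 0},{"dp": [-0.007,0,-0.02],"turn": 0},{"dp": [-0.007,0,-0.04],"turn": 0},{"dp": [-0.007,0,-0.07],"turn": 0},{"dp": [-0.007,0,-0.09],"turn": 0},{"dp": [-0.007,0,-0.09],"turn": 0}], "force": 30}}

```text
time: 13.22
tcp_pos: [519.7, 288.6, 253.8]
tcp_rot: [0.708, 0.707, 0.002, 0.001]
contact_force: [-0.4, 0.1, -0.9]
opening: 23.4
gripper_force: 30.0
```

```bash
python3 - <<'E'
from h import *
to([424,-231,238],-0.14)
print(on("top",382.7,245.5,76))
E
python3 prof.py
```

```text
tcp [519.7 288.6 253.8] yaw 1.57 q6 0.39 dp [-0.5198 -0.0952  0.0145] turn -1.432
[ 467.17339074 -239.20952599   76.        ]
rings [207, 279] cap [279, 292] force [-0.4  0.1 -0.9]
11.608243230709887 15.948410401376082
12.066950227697918 14.243131579484562
```

Request:
{"op": "carry_out", "data": {"moves": [{"dp": [-0.04,-0.007,0],"turn": 0.17},{"dp": [-0.09,-0.016,0],"turn": 0.34},{"dp": [-0.14,-0.026,0],"turn": 0.51},{"dp": [-0.19,-0.035,0],"turn": 0.68},{"dp": [-0.245,-0.045,0],"turn": 0.85},{"dp": [-0.3,-0.055,0],"turn": 1.02},{"dp": [-0.355,-0.065,0],"turn": 1.19},{"dp": [-0.41,-0.075,0],"turn": 1.36},{"dp": [-0.465,-0.085,0],"turn": 1.53},{"dp": [-0.505,-0.092,0.005],"turn": 1.7}]}}

```text
time: 14.52
tcp_pos: [425.0, -218.5, 245.5]
tcp_rot: [0.998, -0.069, -0.0, -0.0]
contact_force: [1.3, 0.5, -0.3]
opening: 23.4
gripper_force: 30.0
```

Request:
{"op": "carry_out", "data": {"moves": [{"dp": [-0.002,-0.014,0.01],"turn": 0.01},{"dp": [-0.002,-0.014,0.01],"turn": 0.01},{"dp": [-0.002,-0.014,0.01],"turn": 0.01}]}}

```text
time: 14.9
tcp_pos: [426.0, -201.2, 236.1]
tcp_rot: [0.998, -0.069, -0.0, -0.0]
contact_force: [-0.1, -0.4, -0.9]
opening: 23.6
gripper_force: 30.0
```

```bash
python3 - <<'E'
from h import *
to([424,-231,238],-0.14)
s=observe();np.save("s7s.npy",np.r_[s["tcp_pos"],s["tcp_rot"]])
c=get_calibration("wrist");im=read_camera("wrist");b=read_camera("side")
np.save("w7.npy",im);np.savez("w7c.npz",**c);np.save("s7.npy",b)
pl=[467.2,-239.2,76];tip=s["tcp_pos"]+R.from_quat(s["tcp_rot"]).apply([44,0,102])
for n in("wrist","side"):print(n,pix(n,pl).round(1),"tip",pix(n,tip).round(1))
u,v=pix("side",tip-[20,0,-40]).astype(int)
A=cv2.resize(b[v-45:v+55,u-45:u+45,::-1],None,fx=4.4,fy=4.4,interpolation=cv2.INTER_CUBIC)
B=im[60:350,150:400,::-1];B=cv2.resize(B,None,fx=1.55,fy=1.55)
C=np.zeros((600,800,3),np.uint8);C[:A.shape[0],:A.shape[1]]=A;C[:B.shape[0],400:400+B.shape[1]]=B;cv2.imwrite("pics/c7.png",C);print(u,v,A.shape,B.shape)
E
```

```text
tcp [ 426.  -201.2  236.1] yaw -0.138 q6 1.12 dp [ 0.0021  0.0298 -0.0019] turn 0.002
wrist [308.2 157.2] tip [275.3 168. ]
side [345.4 182.4] tip [341.5 166.8]
348 154 (440, 396, 3) (450, 388, 3)
```

View pics/c7.png

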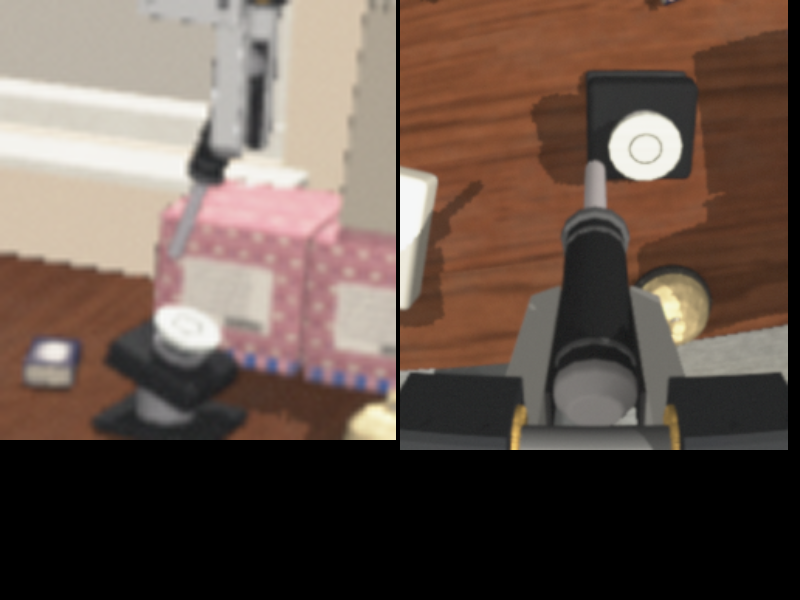

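View: ring centre at wrist pixel (308.1,156.1), within 1 px of the prediction for the plate at (467,-239,76); wand tip at wrist (275.8,165.2) and side (343.2,167); the wand leans the right way.

```bash
python3 - <<'E'
from h import *
a=np.load("s7s.npy");P,Q=a[:3],R.from_quat(a[3:]);c=dict(np.load("w7c.npz"));im=np.load("w7.npy");b=np.load("s7.npy")
g=cv2.cvtColor(im,cv2.COLOR_RGB2GRAY)
print("wrist col",g[155:215,274:278].mean(1).astype(int).tolist())
# side nose: per-row centroid of grey run between pink/other
bi=b.astype(int)
for y in range(150,170,2):
    print(y,[tuple(x) for x in bi[y,338:356,:]][::1] if y in(156,162) else '',[x for x in range(336,358) if bi[y,x].max()-bi[y,x].min()<22 and bi[y,x].mean()<190])
for th in(16,18,20,22):
    t=np.radians(th)
    f=lambda x0,k,r:P+Q.apply([x0-np.sin(t)*k+np.cos(t)*r,0,6-np.cos(t)*k-np.sin(t)*r])
    for x0 in(7,11):
        s0,s1=pix("side",f(x0,-102,0)),pix("side",f(x0,-42,0))
        print(th,x0,"side tip",s0.round(1),"slope",((s1-s0)[0]/(s1-s0)[1]).round(3),"wrist rim",pix("wrist",f(x0,-102,5),c)[1].round(1),"collar rim65",pix("wrist",f(x0,-37,14),c)[1].round(1),"cap138",pix("wrist",f(x0,36,12.5),c)[1].round(1))
E
```

```text
wrist col [41, 41, 41, 41, 40, 40, 42, 53, 91, 132, 151, 154, 155, 156, 155, 157, 156, 156, 156, 156, 157, 157, 157, 159, 158, 159, 159, 158, 159, 159, 160, 160, 161, 160, 160, 161, 159, 148, 118, 88, 82, 93, 106, 111, 105, 81, 52, 37, 37, 40, 52, 69, 76, 65, 45, 37, 36, 38, 37, 36]
150  [346, 347, 348, 349, 350, 351, 352]
152  [346, 347, 348, 349]
154  [346, 347, 348]
156 [(np.int64(214), np.int64(196), np.int64(174)), (np.int64(211), np.int64(191), np.int64(171)), (np.int64(205), np.int64(174), np.int64(163)), (np.int64(214), np.int64(163), np.int64(162)), (np.int64(231), np.int64(179), np.int64(181)), (np.int64(236), np.int64(188), np.int64(190)), (np.int64(215), np.int64(169), np.int64(171)), (np.int64(176), np.int64(158), np.int64(160)), (np.int64(169), np.int64(162), np.int64(165)), (np.int64(165), np.int64(155), np.int64(157)), (np.int64(193), np.int64(155), np.int64(157)), (np.int64(231), np.int64(184), np.int64(184)), (np.int64(239), np.int64(194), np.int64(194)), (np.int64(238), np.int64(190), np.int64(192)), (np.int64(237), np.int64(189), np.int64(191)), (np.int64(238), np
[... 1111 characters left out ...]
 [344.2 168. ] slope -0.336 wrist rim 172.4 collar rim65 204.7 cap138 294.7
16 11 side tip [343.  167.8] slope -0.334 wrist rim 167.5 collar rim65 198.4 cap138 286.8
18 7 side tip [343.2 167.5] slope -0.374 wrist rim 168.5 collar rim65 203.4 cap138 297.3
18 11 side tip [342.  167.2] slope -0.373 wrist rim 163.5 collar rim65 197.0 cap138 289.5
20 7 side tip [342.2 166.9] slope -0.414 wrist rim 164.6 collar rim65 202.0 cap138 299.9
20 11 side tip [341.  166.6] slope -0.413 wrist rim 159.6 collar rim65 195.6 cap138 292.1
22 7 side tip [341.2 166.2] slope -0.456 wrist rim 160.8 collar rim65 200.8 cap138 302.4
22 11 side tip [340. 166.] slope -0.454 wrist rim 155.7 collar rim65 194.3 cap138 294.7
```

Tilt from both views is about 18°; fair. Next: hover with the tip 20 mm out along the plate normal.

```bash
cat > ap.py <<'E'
from h import *
import sys
TIP=np.array([42.2,0,103.])
N=np.array([-np.sin(np.radians(20))*np.cos(.14),np.sin(np.radians(20))*np.sin(.14),np.cos(np.radians(20))])
def go(C,d):
    s=observe();to(np.array(C)+d*N-R.from_quat(s["tcp_rot"]).apply(TIP),-0.14)
E
python3 - <<'E'
from ap import *
c=dict(np.load("w7c.npz"));print(on("wrist",308.1,156.1,76,c))
im=np.load("w7.npy");m=(im.min(2)>185).astype(np.uint8);m[:,:280]=0;m[:110]=0;m[190:]=0;m[:,345:]=0
k=max(cv2.findContours(m,0,2)[0],key=cv2.contourArea);e=cv2.fitEllipse(k);print(e,on("wrist",*e[0],76,c))
go([467.2,-239.2,76],20)
E
```

```text
[ 467.8903874  -238.75329797   76.        ]
((307.95648193359375, 154.39195251464844), (41.491233825683594, 45.33295822143555), 75.95764923095703) [ 469.57442874 -238.81407339   76.        ]
tcp [ 426.3 -201.5  236.5] yaw -0.138 q6 1.12 dp [-0.0035  0.0316  0.0388] turn 0.002
```

Request:
{"op": "carry_out", "data": {"moves": [{"dp": [-0.001,0.015,0.005],"turn": 0.002},{"dp": [-0.003,0.0315,0.015],"turn": 0.002},{"dp": [-0.003,0.0315,0.03],"turn": 0.002},{"dp": [-0.003,0.0315,0.0385],"turn": 0.002},{"dp": [-0.003,0.0315,0.0385],"turn": 0.002},{"dp": [-0.003,0.0315,0.0385],"turn": 0.002}]}}

```text
time: 15.75
tcp_pos: [418.8, -233.0, 197.9]
tcp_rot: [0.997, -0.071, 0.0, 0.0]
contact_force: [-1.1, -0.3, -1.0]
opening: 23.7
gripper_force: 30.0
```

```bash
cat > look.py <<'E'
from ap import *
s=observe();c=get_calibration("wrist");im=read_camera("wrist")
p=pix("wrist",[467.7,-239,76],c);u,v=p.astype(int)
tip=s["tcp_pos"]+R.from_quat(s["tcp_rot"]).apply(TIP);rim=s["tcp_pos"]+R.from_quat(s["tcp_rot"]).apply(TIP+5*np.array([np.cos(.314),0,-np.sin(.314)]))
print("tip",tip.round(1),"pred plate",p.round(1),"pred tip",pix("wrist",tip,c).round(1),"rim",pix("wrist",rim,c).round(1))
m=(im.min(2)>185).astype(np.uint8);o=np.zeros_like(m);o[v-45:v+45,u-45:u+45]=1;m*=o
k=max(cv2.findContours(m,0,2)[0],key=cv2.contourArea);h=cv2.convexHull(k)
x,y,w,hh=cv2.boundingRect(h);e=cv2.fitEllipse(h);print("bbox",x,y,w,hh,"ell",e,on("wrist",*e[0],76,c).round(1))
g=cv2.cvtColor(im,cv2.COLOR_RGB2GRAY)
print("plate outline pred",[pix("wrist",np.array([467.7,-239,76])+23*d,c).round(1).tolist() for d in(np.cross(N,[0,1,0]),-np.cross(N,[0,1,0]),np.array([0,1,0]),np.array([0,-1,0]))])
for r in range(v-30,v+32,3):print(r,g[r,u-30:u+32:2].tolist())
print(s["contact_force"].round(2),s["tcp_pos"].round(1))
E
python3 look.py; python3 -c "
from ap import *
go([467.7,-239,76],20)"
```

```text
tip [ 460.6 -239.    94.9] pred plate [274.6 158. ] pred tip [275.7 169.5] rim [275.7 163.9]
bbox 248 132 53 48 ell ((274.2796936035156, 155.74114990234375), (48.372703552246094, 53.04695129394531), 84.8259506225586) [ 469.7 -239.    76. ]
plate outline pred [[278.1, 180.9], [270.9, 133.5], [248.0, 161.9], [301.3, 154.4]]
128 [59, 57, 59, 60, 58, 57, 58, 59, 59, 60, 58, 59, 57, 60, 67, 69, 66, 63, 57, 57, 56, 56, 57, 57, 57, 57, 56, 58, 57, 55, 56]
131 [57, 59, 59, 59, 60, 57, 58, 59, 59, 59, 85, 129, 158, 186, 189, 198, 192, 190, 177, 145, 112, 63, 55, 58, 56, 57, 56, 55, 55, 54, 54]
134 [59, 58, 57, 58, 57, 57, 58, 63, 114, 178, 220, 237, 242, 244, 245, 246, 246, 245, 244, 242, 237, 216, 153, 82, 56, 58, 56, 57, 57, 56, 57]
137 [58, 56, 56, 54, 52, 66, 140, 200, 238, 246, 246, 246, 246, 246, 246, 246, 246, 246, 246, 246, 246, 246, 244, 234, 198, 93, 55, 55, 54, 56, 53]
140 [59, 51, 47, 45, 77, 183, 243, 246, 246, 246, 246, 246, 246, 246, 246, 246, 246, 246, 246, 246, 246, 246, 246, 246, 245, 224, 116, 59, 56, 56, 55]
143 [46, 46, 46, 83, 206, 245, 246, 246, 246, 246, 246, 246, 246,
[... 1785 characters left out ...]
3, 47, 46, 44, 46, 45, 47, 49, 51, 71, 120, 178, 215, 142, 140, 159, 173, 182, 185, 167, 135, 95, 78, 76, 80, 82, 81, 81, 79, 76, 79]
182 [87, 92, 96, 92, 89, 97, 101, 101, 91, 92, 100, 100, 105, 127, 141, 159, 173, 182, 186, 150, 102, 98, 98, 97, 99, 100, 102, 99, 99, 96, 94]
185 [103, 101, 99, 102, 101, 102, 102, 100, 102, 101, 99, 99, 107, 128, 145, 162, 174, 184, 184, 151, 102, 97, 95, 95, 94, 92, 92, 91, 91, 92, 92]
188 [96, 96, 99, 101, 101, 102, 102, 101, 102, 102, 102, 102, 108, 130, 144, 161, 175, 183, 185, 161, 96, 90, 90, 92, 93, 91, 90, 88, 89, 92, 91]
[-1.14 -0.28 -0.96] [ 418.8 -233.   197.9]
tcp [ 418.9 -233.   198.1] yaw -0.142 q6 1.06 dp [-0.     -0.001   0.0004] turn -0.002
```

```bash
sed -i 's/TIP=np.array.*/TIP=np.array([41.0,0,103.])/' ap.py; sed -i 's/467.7,-239,76/469.5,-239,76/g' look.py; python3 -c "
from ap import *
go([469.5,-239,76],5);go([469.5,-239,76],0)"
```

```text
tcp [ 418.9 -233.   198.1] yaw -0.142 q6 1.06 dp [ 0.0081 -0.0013  0.0145] turn -0.002
tcp [ 418.9 -233.   198.1] yaw -0.142 q6 1.06 dp [ 0.0098 -0.0013  0.0192] turn -0.002
```

Request:
{"op": "carry_out", "data": {"moves": [{"dp": [0.003,-0.001,0.005],"turn": 0},{"dp": [0.006,-0.0013,0.01],"turn": 0},{"dp": [0.008,-0.0013,0.0145],"turn": 0},{"dp": [0.008,-0.0013,0.0145],"turn": 0},{"dp": [0.008,-0.0013,0.0145],"turn": 0}]}}

```text
time: 16.42
tcp_pos: [426.7, -232.9, 183.2]
tcp_rot: [0.997, -0.071, -0.0, 0.0]
contact_force: [-0.1, -0.3, -1.1]
opening: 23.3
gripper_force: 30.0
```

```bash
python3 look.py
```

```text
tip [ 467.3 -238.7   80.2] pred plate [275.7 167.5] pred tip [275.7 171. ] rim [275.7 165.4]
bbox 248 142 56 50 ell ((275.7602844238281, 166.92800903320312), (50.502052307128906, 55.52482223510742), 85.22084045410156) [ 469.9 -239.1   76. ]
plate outline pred [[279.2, 191.0], [271.8, 141.9], [247.7, 171.5], [303.7, 163.7]]
137 [60, 60, 58, 60, 60, 60, 57, 60, 57, 59, 58, 59, 58, 57, 59, 60, 61, 58, 58, 58, 58, 57, 57, 57, 56, 59, 56, 59, 58, 57, 59]
140 [59, 59, 59, 59, 60, 59, 59, 61, 58, 59, 66, 93, 122, 151, 155, 167, 165, 160, 145, 116, 83, 60, 59, 58, 59, 58, 56, 59, 57, 58, 58]
143 [59, 58, 59, 57, 60, 58, 59, 60, 75, 125, 172, 195, 208, 220, 230, 237, 234, 228, 223, 219, 216, 181, 124, 64, 56, 57, 58, 56, 58, 56, 56]
146 [59, 60, 59, 59, 58, 55, 79, 139, 197, 234, 244, 246, 246, 246, 246, 246, 246, 246, 246, 246, 246, 244, 237, 204, 149, 83, 55, 56, 60, 58, 58]
149 [60, 51, 48, 47, 58, 132, 209, 243, 246, 247, 247, 247, 246, 247, 247, 246, 246, 247, 246, 246, 246, 246, 246, 246, 243, 222, 115, 57, 55, 55, 57]
152 [46, 48, 46, 62, 158, 240, 246, 246, 246, 246, 246, 246, 246, 24
[... 1714 characters left out ...]
38, 155, 172, 183, 188, 190, 243, 246, 246, 246, 246, 243, 192, 97, 55, 54, 54, 55]
188 [44, 45, 46, 45, 45, 45, 56, 143, 234, 245, 246, 246, 199, 141, 157, 173, 183, 188, 185, 243, 246, 246, 243, 212, 97, 50, 53, 54, 53, 52, 53]
191 [69, 80, 77, 63, 68, 82, 85, 73, 73, 108, 151, 192, 156, 140, 156, 169, 183, 189, 184, 214, 181, 125, 96, 90, 91, 93, 95, 99, 97, 94, 95]
194 [102, 102, 103, 103, 104, 105, 104, 103, 104, 103, 97, 91, 101, 97, 97, 95, 100, 113, 129, 109, 95, 99, 95, 98, 98, 96, 96, 95, 93, 96, 94]
197 [99, 101, 101, 102, 100, 101, 103, 103, 99, 83, 78, 86, 92, 103, 109, 116, 115, 113, 103, 99, 97, 91, 91, 93, 94, 92, 91, 90, 91, 90, 93]
[-0.07 -0.26 -1.1 ] [ 426.7 -232.9  183.2]
```

```bash
cat > f.py <<'E'
from ap import *
F=[];P=[]
for i in range(8):
    read_camera("top");s=observe();F.append(s["contact_force"]);P.append(s["tcp_pos"])
F=np.array(F);print("F",F.mean(0).round(2),"sd",F.std(0).round(2),"along N",(F@N).mean().round(2),"tcp",np.mean(P,0).round(2),"t",s["time"],s["opening"])
E
python3 f.py
```

```text
F [-0.07 -0.17 -0.76] sd [0.5  0.38 0.64] along N -0.7 tcp [ 426.71 -232.96  183.39] t 16.875 23.52092593667273
```

Request:
{"op": "carry_out", "data": {"moves": [{"dp": [0.001,-0.0003,0.0025],"turn": 0},{"dp": [0.0017,-0.0003,0.0047],"turn": 0},{"dp": [0.0024,-0.0003,0.0066],"turn": 0},{"dp": [0.0027,-0.0003,0.0075],"turn": 0},{"dp": [0.0027,-0.0003,0.0075],"turn": 0},{"dp": [0.0027,-0.0003,0.0075],"turn": 0}]}}

```text
time: 17.62
tcp_pos: [429.4, -233.0, 175.9]
tcp_rot: [0.997, -0.071, 0.0, 0.0]
contact_force: [-0.2, 0.0, 1.2]
opening: 23.7
gripper_force: 30.0
```

```bash
python3 f.py; python3 look.py | head -3
```

```text
F [-0.8   0.17  1.09] sd [0.48 0.43 0.36] along N 1.31 tcp [ 429.39 -232.98  175.83] t 18.025 23.752158175268864
tip [ 470.  -238.8   72.8] pred plate [276.  172.2] pred tip [275.7 171. ] rim [275.7 165.5]
bbox 248 144 57 51 ell ((276.1242980957031, 169.8648223876953), (50.88429641723633, 56.368038177490234), 86.88546752929688) [ 471.4 -239.3   76. ]
plate outline pred [[279.7, 196.2], [272.0, 146.1], [247.4, 176.3], [304.8, 168.3]]
```

Request:
{"op": "carry_out", "data": {"moves": [{"dp": [0.0004,0,0.0011],"turn": 0},{"dp": [0.0008,0,0.0022],"turn": 0},{"dp": [0.0012,0,0.0033],"turn": 0},{"dp": [0.0012,0,0.0033],"turn": 0},{"dp": [0.0012,0,0.0033],"turn": 0}]}}

```text
time: 18.7
tcp_pos: [430.6, -233.2, 172.5]
tcp_rot: [0.997, -0.071, 0.0, 0.0]
contact_force: [-1.3, 0.7, 2.5]
opening: 23.5
gripper_force: 30.0
```

```bash
python3 f.py; python3 f.py; python3 look.py
```

```text
F [-1.18  0.86  2.53] sd [0.27 0.6  0.56] along N 2.82 tcp [ 430.6  -233.16  172.51] t 19.1 23.18327477494155
F [-1.14  0.57  2.55] sd [0.54 0.53 0.25] along N 2.81 tcp [ 430.6  -233.17  172.47] t 19.5 23.38961104618635
tip [ 471.2 -239.    69.5] pred plate [276.  174.5] pred tip [275.7 171. ] rim [275.7 165.4]
bbox 248 144 57 51 ell ((276.1645202636719, 169.87030029296875), (50.75833511352539, 56.32602310180664), 87.84143829345703) [ 473.1 -239.6   76. ]
plate outline pred [[279.7, 198.6], [272.0, 148.1], [247.0, 178.6], [305.2, 170.5]]
144 [59, 59, 59, 56, 59, 58, 59, 59, 59, 74, 97, 116, 154, 167, 186, 202, 185, 170, 168, 143, 112, 67, 58, 57, 57, 58, 55, 57, 57, 56, 56]
147 [60, 57, 59, 59, 55, 53, 56, 82, 148, 200, 220, 235, 242, 244, 246, 246, 245, 244, 243, 240, 235, 217, 182, 99, 61, 56, 56, 56, 57, 57, 54]
150 [59, 58, 58, 54, 57, 101, 168, 216, 243, 246, 246, 246, 246, 246, 246, 246, 246, 246, 246, 246, 246, 246, 244, 234, 206, 136, 62, 57, 56, 55, 55]
153 [59, 58, 47, 59, 139, 231, 246, 247, 247, 247, 246, 246, 246, 246, 246, 246, 246, 246, 246, 246, 246, 246, 246, 246, 24
[... 1938 characters left out ...]
2, 243, 246, 236, 140, 144, 156, 161, 178, 183, 207, 246, 245, 238, 212, 114, 59, 57, 55, 56, 57, 55, 57]
195 [59, 56, 57, 56, 55, 50, 49, 48, 46, 63, 98, 118, 86, 85, 88, 90, 91, 94, 112, 139, 101, 61, 53, 52, 52, 50, 53, 53, 49, 50, 53]
198 [83, 83, 84, 84, 86, 88, 85, 71, 64, 81, 98, 105, 112, 117, 121, 124, 123, 120, 119, 112, 104, 89, 85, 88, 95, 98, 96, 96, 93, 93, 92]
201 [101, 100, 102, 102, 103, 99, 82, 78, 104, 118, 114, 100, 89, 69, 55, 60, 68, 81, 92, 107, 124, 121, 107, 92, 95, 93, 93, 92, 90, 91, 93]
204 [99, 99, 101, 102, 103, 85, 100, 118, 111, 69, 39, 33, 39, 42, 41, 45, 41, 42, 44, 41, 58, 99, 122, 119, 104, 90, 89, 90, 89, 92, 93]
[-0.61  0.88  2.36] [ 430.6 -233.2  172.5]
```

```bash
python3 -c "
from rig import *
print(close_job())"
```

```text
the job is handed in; nothing more can be done
None
```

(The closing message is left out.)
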